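Seat a ceramic stove stone under the gauge with the coarse wheel and the fine knob

ROBOT

A 6-joint arm with a two-finger parallel gripper is mounted at the origin on the work surface. World frame = base frame: x ahead of the robot, y to its left, z up, the work surface at z = 0. Lengths are in m, angles in rad, forces in N, time in s.
With the tool pointing down it reaches from about 0.3 to 0.775 m from the base axis. Payload 14.6 kg.
Tool frame: the origin (TCP) lies on the centre line of the jaws, within the pads' length; the fingertips stand ctrl.tip_extent ahead of it and the grasp point (between the pads) lies 11 mm behind it (ctrl.tip_extent is the distance from the TCP to the fingertips, in m); z points along the fingers, y is the line along which they close (so a half turn about z gives the same grasp; the last joint's range is limited). The gripper opens to 94 mm and grips with 3 to 60 N. Pads are 16 mm wide; open, the fingers measure 119 mm over their backs; the gripper's body (75 mm by 177 mm) begins 78 mm behind the grasp point.
Start: joints at [1.038, 0.3, 1.521, -0, 1.321, -0.067], TCP at [0.247, 0.491, 0.213] pointing down, gripper open.
Joint ranges: [-3.03, 3.03], [-0.79, 2.21], [0.23, 2.52], [-1.04, 4.18], [0, 3.07], [-2.55, 2.55]. Speed limits (rad/s): [2.22, 2.22, 2.57, 3.14, 3.14, 3.14].

INTERFACE

Orientations are given as a rotation vector (axis times angle).
In Python, from plant import ctrl gives the robot as it stands. The module is installed in compiled form; this text tells all that it offers.
- The arm moves only by the tool arm_command, never from a script. Its argument "plan" is a list of rows, each a list of 4 numbers: the shift along the world's x, y, z in a scale on which 1.0 is 0.6 m, then the turn about the world's z in a scale on which 1.0 is 120 degrees. A call has 1 to 10 rows; each row is the pose to reach, as a shift and turn from the pose commanded when the call began; what a row does not reach only later rows make up. A row lasts 1/10 s, in which the tool goes at most 50 mm and 8.59 degrees, less where a joint would pass 70% of its speed; a pose out of reach is approached as far as the arm can. A call with a gripper value outside its range is refused whole. "gripper" is the opening, from -1 (shut) to 1 (fully open), set as the call begins (left out, the last holds). The fingers move at their own pace and stop on an object; "force" is the grip in N (left out, the last holds). Time passes only in rows, so rows that repeat a pose let the fingers close. It gives the time, the measured TCP pose, the force, the opening and the grip force at its end, in the units of the state.
- ctrl.get_obs(): the state, without advancing time (a new reading comes with each control period).
- ctrl.grab_frame(name): name is "side" or "top" or "wrist"; returns the picture (420x560x3 uint8, red, green, blue); there is no depth.
- ctrl.calibration(name): a dict with "mtx" (3x3 intrinsics, pixels), "rvec" (rotation vector, rad) and "tvec" (3), from world to camera coordinates, as OpenCV has them; the wrist camera has in their place "tool_from_camera" (4x4, takes a point from camera to tool coordinates, whose origin is the TCP and whose axes are the flange's). Camera axes: x right, y down, z forward; pixel columns grow to the right and rows downward; lengths in m; the calibration is good to about 2 mm. A picture is of the moment at which its call begins: read the wrist's pose just before it. calibration takes no time and is no camera call.
- ctrl.hand_in(): hands the job in; it is judged then, once.
The state is a dict: "time_s": time; "joint_pos": joint angles; "qvel": joint speeds; "tau": joint torques, N m; "ee_pos": TCP position; "eef_rot": TCP orientation; "force": force on the tool from outside, world axes, zero at the start; "moment": the same for the moment, N m; "grip_width": finger opening in m; "finger_force": force on a finger pad.
Only numpy, scipy, OpenCV 4.12 (cv2) and the standard library are available. Lean on these libraries where they do the work, as an engineer would, in place of code of your own. Each camera call takes 0.05 s, during which the arm holds its last target. There are 200 camera calls.

TASK

The ceramic stove stone on the anvil of the compression stand has to be put under its seating preload before its strength check. Run the gauge's foot down with the broad outer wheel only until it just touches the stone and the gauge hand lifts off its rest, no further than the second small mark, and let it stand a moment. Then put on the load with the slim inner knob alone until the hand stands between the two limit tabs on the dial's rim, never past the second tab, let go of the stand, and leave the stone and the other things on the bench where they are.

Things in the scene. Friction and masses are not known exactly. Their poses are not given: they have to be found in the camera images.
- stand: Compression stand fixed to the bench: grey base 170 x 210 x 22 mm, steel anvil disc (84 mm across, top at height 36 mm), columns at +-80 mm along y, crosshead (46 mm along x, 210 along y, height 202 to 236 mm). Origin: centre of the base's underside, on the axis of anvil, foot, wheel and knob; z up, x to the side the gauge dial faces. Nothing is above wheel and knob. Heights are above the bench.
- wheel: Broad outer wheel (coarse drive) on top of the crosshead, bare aluminium with fine flutes, upright axis, 60 mm across, 18 mm thick; origin at the centre of its underside, at height 250 mm, where it stays as it turns. 14 mm of free space under its rim.
- wheel_mid (a point): Point on the wheel's axis at mid thickness, height 259 mm.
- coarse (a joint): Angle of the outer wheel, rad. Grows clockwise seen from above, which lowers stem, inner knob, gauge and foot by 4 mm per rad; it stays where it is left, friction about 0.15 N m. Starts between 0 and 1.0; stop at 5.0.
- knob_mid (a point): Point on the slim inner knob's axis at mid height. The knob (fine drive), same aluminium, sits on the 16 mm stem that rises through the wheel, on the same axis: 24 mm across, 25 mm tall. It turns independently of the wheel but goes down with the stem: its underside is 22 mm above the wheel's top (height 268 mm) at coarse = 0, 4 mm less per rad of the wheel.
- fine (a joint): Angle of the inner knob, rad. Grows clockwise seen from above, which lowers gauge and foot by 0.8 mm per rad, on top of what the wheel does (the knob itself stays at its height); it stays where it is left, friction about 0.04 N m. Starts between 0 and 1.0; stop at 6.4.
- pointer (a joint): Hand of the dial force gauge hanging under the crosshead (white dial 78 mm across, leaning back 40 degrees; black hand 31 mm long), rad: 0 unloaded (left, a little below level, facing the dial), growing clockwise, 1 rad per 5 N on the foot (1 mm of its spring). Small marks every 0.4 rad (2 N), longer ones at 0, 2.0, 4.0. Two dark limit tabs on the rim at 2.0 rad (10 N) and 2.8 rad (14 N).
- foot: Flat round steel foot, 16 mm across, under the gauge; origin at the centre of its lower face, on the stand's axis. Sprung: it is pushed up to 4.5 mm into the gauge, 5 N per mm.
- stone: Rough grey ceramic stove stone, a cushion 74 mm across with a slanted broken top face, loose on the anvil under the foot; origin at the centre of its flat underside, z up. The foot meets it 39 to 49 mm above the underside, depending on how the stone lies, so the height of first contact is not known from its pose.
- next_stone: Another such stone, waiting on the bench, 74 mm across; origin at its underside. Leave alone.
- spray: Amber glass spray bottle with black trigger head, 68 mm across, 176 mm tall, standing on the bench; origin at its underside. Leave alone.
- roller: Wooden back massager with four wheels, 105 x 76 mm, 62 mm tall, on the bench; origin at bench height under its middle. Leave alone.
- ladle: Birch ladle lying on the bench, bowl 96 mm across and 50 mm tall, handle 325 mm long along its y; origin under the bowl. Leave alone.
Mind the look-alikes: they are no part of the job. Leave any blue or turquoise look-alike of the stone alone.

How it is judged:
On the way:
1. the foot has been run down with the outer wheel until it just touches the stone: hand between 0.1 and 1.0 rad (0.5 to 5 N), standing for 0.3 s, inner knob not yet turned (value of joint pointer between 0.1 and 1 rad and contact force between foot and stone above 0.3 N and value of joint fine below 1.15 rad), for 0.3 s.
At the end, for the whole second after the job is handed in: The gauge hand stands between the limit tabs (1.95 to 2.85 rad, about 10 to 14 N) with the foot pressing on the stone (more than 8 N), the stone at rest and the robot clear of everything (value of joint pointer between 1.95 and 2.85 rad and contact force between foot and stone above 8 N and linear speed of stone below 0.01 m/s); the robot touches nothing.
It fails at once if the load was run up past the second limit tab (hand beyond 3.0 rad, 15 N) (value of joint pointer above 3 rad).
It fails at once if the outer wheel was handled while the stone was already loaded beyond first touch (hand beyond 1.2 rad, 6 N) (value of joint pointer above 1.2 rad and contact force between wheel and anything else above 1 N).
It fails at once if the stone was shifted on the anvil by more than 8 mm (distance of stone from where it was at the start of the episode above 0.008 m).
It fails at once if a thing on the bench was moved by more than 20 mm (distance of any of next_stone, spray, roller, ladle from where it was at the start of the episode above 0.02 m).
It also fails if it takes over 64 s, if anything falls off the work surface, if the arm or the gripper's body presses on something with over 40 N, if the wrist force passes 120 N, or if a joint passes its speed limit or range.

## Working session

There is one attempt and no reset: what is moved stays moved. The work goes in short steps, Python scripts to look and compute and a tool call to move; the robot and the scene stay as the last step left them, time stands still between calls to the robot, and variables do not carry over. Pictures are saved under pics/ and viewed, at most 10 in all, crops included, and the job is handed in when it is done.

Besides the shell and the picture viewer there is one more tool, called after "Emit:" by a JSON object that holds its "fn" and its "kwargs", one argument or row to a line. arm_command: Moves the arm, as the interface text tells. Its arguments: {"type":"object","properties":{"plan":{"type":"array"},"gripper":{"type":"number"},"force":{"type":"number"}},"required":["plan"]}

```bash
mkdir -p pics; cat > h.py <<'E'
import cv2,numpy as np
from plant import ctrl
def save(n,name,crop=None,s=1):
    f=ctrl.grab_frame(n)[:,:,::-1]
    if crop: f=f[crop[1]:crop[3],crop[0]:crop[2]]
    cv2.imwrite('pics/'+name,cv2.resize(f,None,fx=s,fy=s,interpolation=cv2.INTER_CUBIC))
def ray(n,u,v):
    c=ctrl.calibration(n);K=np.array(c['mtx'],float);R=cv2.Rodrigues(np.array(c['rvec'],float))[0];t=np.array(c['tvec'],float).ravel()
    return -R.T@t, R.T@np.linalg.solve(K,[u,v,1])
def at(n,u,v,z):
    o,d=ray(n,u,v);return o+d*(z-o[2])/d[2]
def proj(n,P):
    c=ctrl.calibration(n)
    return cv2.projectPoints(np.array(P,float).reshape(-1,1,3),np.array(c['rvec'],float),np.array(c['tvec'],float),np.array(c['mtx'],float),None)[0].reshape(-1,2)
E
python3 - <<'E'
from h import *
t=ctrl.grab_frame('top');s=ctrl.grab_frame('side')
cv2.imwrite('pics/top.png',t[:,:,::-1]);cv2.imwrite('pics/side.png',s[:,:,::-1])
o=ctrl.get_obs();print(o['time_s'],o['ee_pos'],o['eef_rot'],o['grip_width'],ctrl.tip_extent)
E
```

```text
0.1 [0.24692313 0.49121014 0.21295494] [-7.24964327e-01 -3.05651740e+00  1.49723145e-03] 0.09414478592300204 0.008
```

View pics/top.png

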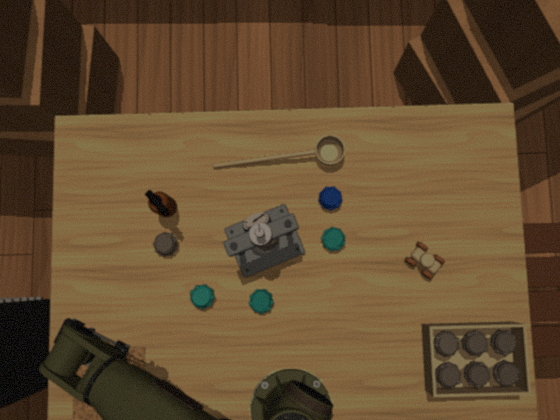

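View pics/side.png

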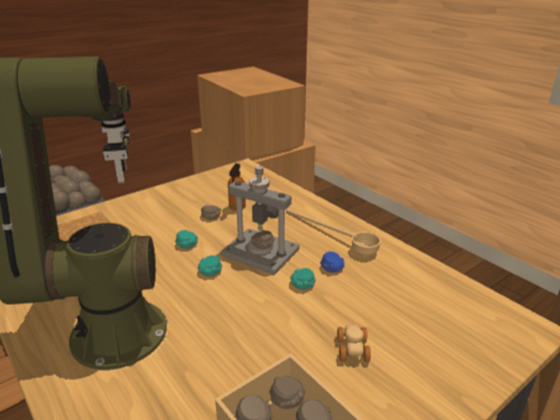

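The top view shows the stand near (263,240) with the wheel near (261,233). The spray bottle is at (162,204), the grey next stone at (166,244), and the teal and blue look-alikes stand around the stand. In the side view the wheel is near (260,185) and the grey stone on the anvil near (263,241). I'll enlarge the stand in both.

```bash
python3 - <<'E'
import cv2,numpy as np
t=cv2.imread('pics/top.png')[195:285,215:315];s=cv2.imread('pics/side.png')[160:270,215:305]
a=cv2.resize(t,(500,450),interpolation=cv2.INTER_CUBIC)
b=cv2.resize(s,(300,366),interpolation=cv2.INTER_CUBIC)
o=np.zeros((450,800,3),np.uint8);o[:,:500]=a;o[:366,500:]=b
cv2.imwrite('pics/crop.png',o)
E
```

```text
(no output)
```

View pics/crop.png

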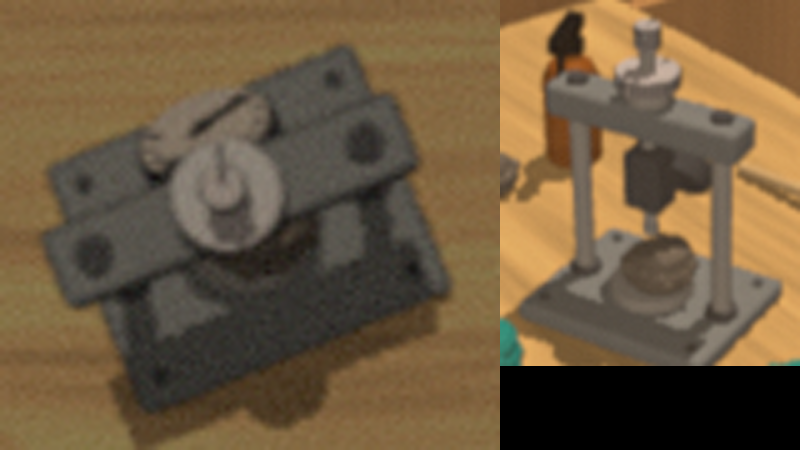

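```bash
python3 - <<'E'
from h import *
from scipy.spatial.transform import Rotation as Ro
T=lambda x,y:(215+x/5,195+y/5); S=lambda x,y:(215+(x-500)*.3,160+y*.3005)
print('wheel top',at('top',*T(227.5,194),.268),at('side',*S(648,75),.268))
a=at('top',*T(94,256),.236);b=at('top',*T(365,143),.236);print('bolts',a,b,np.linalg.norm(a-b),(a+b)/2,'y dir deg',np.degrees(np.arctan2(*(a-b)[[1,0]])))
c=(at('top',*T(227.5,194),.268)+at('side',*S(648,75),.268))/2;c=c[:2]
for n,f in(('knob top',(648,22)),('foot low',(652,233)),('stone top',(660,240))):
    o,d=ray('side',*S(*f)); k=((c-o[:2])@d[:2])/(d[:2]@d[:2]); print(n,o+k*d)
o=ctrl.get_obs();R=Ro.from_rotvec(o['eef_rot']).as_matrix();print(R.round(3))
print(ctrl.calibration('wrist'))
print('side cam',ray('side',280,210),'top',ray('top',280,210))
E
```

```text
wheel top [0.51994134 0.06635864 0.268     ] [0.51694391 0.0619033  0.268     ]
bolts [0.49085869 0.14151121 0.236     ] [ 0.54856393 -0.00787184  0.236     ] 0.16014115873639534 [0.51971131 0.06681968 0.236     ] y dir deg 111.12106667585446
knob top [0.5192609  0.0635335  0.32025415]
foot low [0.5193127  0.06349562 0.09498508]
stone top [0.52549198 0.05892029 0.08677662]
[[-0.893  0.449 -0.   ]
 [ 0.449  0.893 -0.001]
 [ 0.    -0.001 -1.   ]]
{'mtx': array([[300.90884788,   0.        , 286.18388028],
       [  0.        , 300.90884788, 203.6738799 ],
       [  0.        ,   0.        ,   1.        ]]), 'tool_from_camera': array([[-1.02719968e-03, -9.61141126e-01, -2.76055575e-01,
         8.11353541e-02],
       [ 9.99999030e-01, -7.27603427e-04, -1.18769240e-03,
        -3.09515515e-04],
       [ 9.40681029e-04, -2.76056527e-01,  9.61140941e-01,
        -1.71263651e-01],
       [ 0.00000000e+00,  0.00000000e+00,  0.00000000e+00,
         1.00000000e+00]])}
side cam (array([-0.26186389, -1.00626763,  0.91489573]), array([ 0.54671174,  0.67863177, -0.49063718])) top (array([ 0.39830993, -0.00552332,  1.67966596]), array([ 0.12939407,  0.01272971, -0.99162433]))
```

The rows are not in the units I measure in: shifts go in shares of 0.6 m and turns go in shares of 120 degrees. I convert before sending: -0.28 m / 0.6 = -0.4667, -0.24 m / 0.6 = -0.4, 64 degrees / 120 = 0.5333.

Emit:
{"fn": "arm_command", "kwargs": {
  "plan": [
    [0, 0, 0.0833, 0],
    [0, 0, 0.1667, 0],
    [0, 0, 0.245, 0.0667],
    [0.0417, -0.0667, 0.245, 0.1333],
    [0.0833, -0.1333, 0.245, 0.2],
    [0.125, -0.2, 0.245, 0.2667],
    [0.1667, -0.2667, 0.245, 0.3333],
    [0.2083, -0.3333, 0.245, 0.4],
    [0.25, -0.4, 0.245, 0.4667],
    [0.2917, -0.4667, 0.245, 0.5333]
  ],
  "gripper": 1,
  "force": 20
}}

```text
time_s: 1.1
ee_pos: [0.4129, 0.2261, 0.3603]
eef_rot: [0.938, -2.998, 0.0]
force: [0.1, 0.3, 0.7]
grip_width: 0.0936
finger_force: 0.0
```

To row units: -0.146 m / 0.6 = -0.2433, -0.12 m / 0.6 = -0.2, 16 degrees / 120 = 0.1333.

Emit:
{"fn": "arm_command", "kwargs": {
  "plan": [
    [0.0333, -0.05, 0, 0.0333],
    [0.0667, -0.1, 0, 0.0667],
    [0.1, -0.15, 0, 0.1],
    [0.1333, -0.2, 0, 0.1333],
    [0.1617, -0.2433, 0, 0.1333],
    [0.1617, -0.2433, 0, 0.1333],
    [0.1617, -0.2433, 0, 0.1333],
    [0.1617, -0.2433, 0, 0.1333]
  ]
}}

```text
time_s: 1.9
ee_pos: [0.509, 0.0824, 0.3604]
eef_rot: [1.339, -2.842, -0.0]
force: [0.7, -0.6, 0.5]
grip_width: 0.0945
finger_force: 0.0
```

```bash
python3 - <<'E'
from h import *
o=ctrl.get_obs();print(o['time_s'],o['ee_pos'],o['eef_rot'],o['joint_pos'],o['force'])
save('wrist','w1.png')
E
```

```text
1.9 [0.50896414 0.08242194 0.36044043] [ 1.33901988e+00 -2.84187960e+00 -2.66684586e-04] [ 8.94294345e-02  1.54521016e-01  1.36357420e+00  1.40458349e-04
  1.62360817e+00 -2.36200362e+00] [ 0.72504051 -0.57333623  0.50663827]
```

View pics/w1.png

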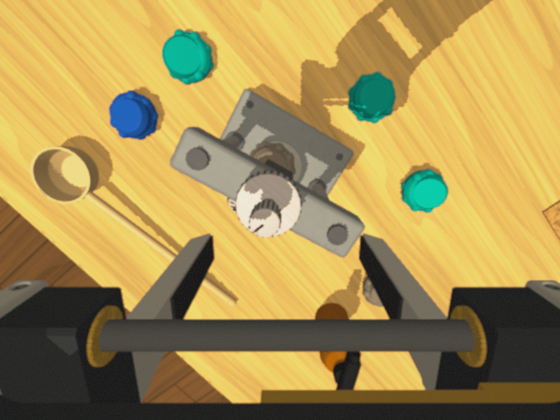

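The wrist view looks at the stand from the dial's far side. The wheel is centred near (268,206) with the knob at (265,217). I'll use this view to check the axis position.

```bash
cat >> h.py <<'E'
from scipy.spatial.transform import Rotation as Ro
def wcam(o=None):
    o=o or ctrl.get_obs();c=ctrl.calibration('wrist');M=np.eye(4);M[:3,:3]=Ro.from_rotvec(o['eef_rot']).as_matrix();M[:3,3]=o['ee_pos']
    return M@c['tool_from_camera'],c['mtx']
def wat(u,v,z,o=None):
    M,K=wcam(o);d=M[:3,:3]@np.linalg.solve(K,[u,v,1]);p=M[:3,3];return p+d*(z-p[2])/d[2]
def wproj(P,o=None):
    M,K=wcam(o);q=(np.array(P)-M[:3,3])@M[:3,:3]@K.T;return q[:,:2]/q[:,2:]
E
python3 - <<'E'
from h import *
print(wat(268,205,.268), wat(198,158,.236),wat(338,234,.236),wproj([[.519,.065,.268],[.519,.065,.259]]))
E
```

```text
[0.51875746 0.069047   0.268     ] [ 0.54799068 -0.00526859  0.236     ] [0.49010519 0.14599048 0.236     ] [[264.9086503  201.87135673]
 [265.57108065 199.2941784 ]]
```

To row units: -0.108 m / 0.6 = -0.18, -0.015 m / 0.6 = -0.025.

Emit:
{"fn": "arm_command", "kwargs": {
  "plan": [
    [0.0167, -0.025, 0, 0],
    [0.0167, -0.025, 0, 0],
    [0.0167, -0.025, 0, 0],
    [0.0167, -0.025, -0.05, 0],
    [0.0167, -0.025, -0.1, 0],
    [0.0167, -0.025, -0.15, 0],
    [0.0167, -0.025, -0.18, 0],
    [0.0167, -0.025, -0.18, 0],
    [0.0167, -0.025, -0.18, 0]
  ]
}}

```text
time_s: 2.85
ee_pos: [0.5193, 0.0673, 0.2534]
eef_rot: [-1.339, 2.841, -0.0]
force: [-0.5, -0.6, 0.9]
grip_width: 0.094
finger_force: 0.0
```

Emit:
{"fn": "arm_command", "kwargs": {
  "plan": [
    [0, 0, 0, 0],
    [0, 0, 0, 0],
    [0, 0, 0, 0],
    [0, 0, 0, 0],
    [0, 0, 0, 0],
    [0, 0, 0, 0]
  ],
  "gripper": 0.1,
  "force": 20
}}

```text
time_s: 3.45
ee_pos: [0.5185, 0.0675, 0.2526]
eef_rot: [1.338, -2.841, -0.003]
force: [-7.8, 4.9, 3.7]
grip_width: 0.0593
finger_force: 20.0
```

To row units: -0.001 m / 0.6 = -0.0017, -56 degrees / 120 = -0.4667.

Emit:
{"fn": "arm_command", "kwargs": {
  "plan": [
    [-0.0017, 0.0017, 0, 0],
    [-0.0017, 0.0017, 0, -0.0667],
    [-0.0017, 0.0017, 0, -0.1333],
    [-0.0017, 0.0017, 0, -0.2],
    [-0.0017, 0.0017, 0, -0.2667],
    [-0.0017, 0.0017, 0, -0.3333],
    [-0.0017, 0.0017, 0, -0.4],
    [-0.0017, 0.0017, 0, -0.4667],
    [-0.0017, 0.0017, 0, -0.4667],
    [-0.0017, 0.0017, 0, -0.4667]
  ]
}}

```text
time_s: 4.45
ee_pos: [0.5175, 0.0699, 0.2526]
eef_rot: [-0.151, -3.136, -0.006]
force: [-8.0, 16.0, 3.9]
grip_width: 0.0599
finger_force: 20.0
```

```bash
python3 - <<'E'
from h import *
o=ctrl.get_obs();print(o['joint_pos'],o['force'],o['moment'])
s=ctrl.grab_frame('side')[:,:,::-1];s0=cv2.imread('pics/side.png');w=ctrl.grab_frame('wrist')[:,:,::-1]
r=lambda f:cv2.resize(f[195:265,225:295],(350,350),interpolation=cv2.INTER_CUBIC)
cv2.imwrite('pics/c2.png',np.hstack([r(s0),r(s)]))
E
```

```text
[ 0.0620576   0.21002638  1.54191958  0.00412731  1.39104024 -1.41306148] [-7.99919658 16.01557219  3.92945435] [ 2.9356274  1.4283928 -0.1198157]
```

View pics/c2.png

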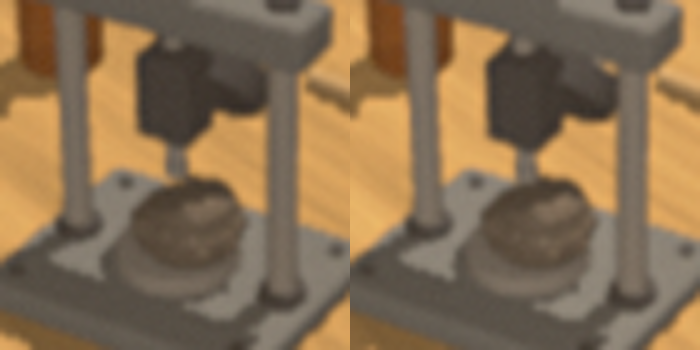

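The gauge has come down about 4 mm and the foot is still clear of the stone's top. I'll turn further with a small recentring shift and look for the dial.

To row units: 0.002 m / 0.6 = 0.0033, 0.001 m / 0.6 = 0.0017, -30 degrees / 120 = -0.25.

Emit:
{"fn": "arm_command", "kwargs": {
  "plan": [
    [0, 0.0017, 0, 0],
    [0, 0.0033, 0, 0],
    [0, 0.0033, 0, -0.0667],
    [0, 0.0033, 0, -0.1333],
    [0, 0.0033, 0, -0.2],
    [0, 0.0033, 0, -0.25],
    [0, 0.0033, 0, -0.25],
    [0, 0.0033, 0, -0.25]
  ]
}}

```text
time_s: 5.35
ee_pos: [0.518, 0.0714, 0.2526]
eef_rot: [-0.958, -2.99, -0.004]
force: [-4.2, 11.6, 1.9]
grip_width: 0.0594
finger_force: 20.0
```

```bash
python3 - <<'E'
from h import *
o=ctrl.get_obs();print(o['joint_pos'][5],o['force'],o['moment'])
s=ctrl.grab_frame('side')[:,:,::-1];t=ctrl.grab_frame('top')[:,:,::-1];w=ctrl.grab_frame('wrist')[:,:,::-1]
r=lambda f,x,y:cv2.resize(f[y:y+60,x:x+60],(300,300),interpolation=cv2.INTER_CUBIC)
cv2.imwrite('pics/c3.png',np.hstack([np.vstack([r(s,230,200),r(t,230,190)]),np.vstack([cv2.resize(w,(500,375)),np.zeros((225,500,3),np.uint8)])]))
E
```

```text
-0.885713465600033 [-4.19334907 11.59160208  1.9064952 ] [ 2.22505047  0.63958789 -0.14680655]
```

View pics/c3.png

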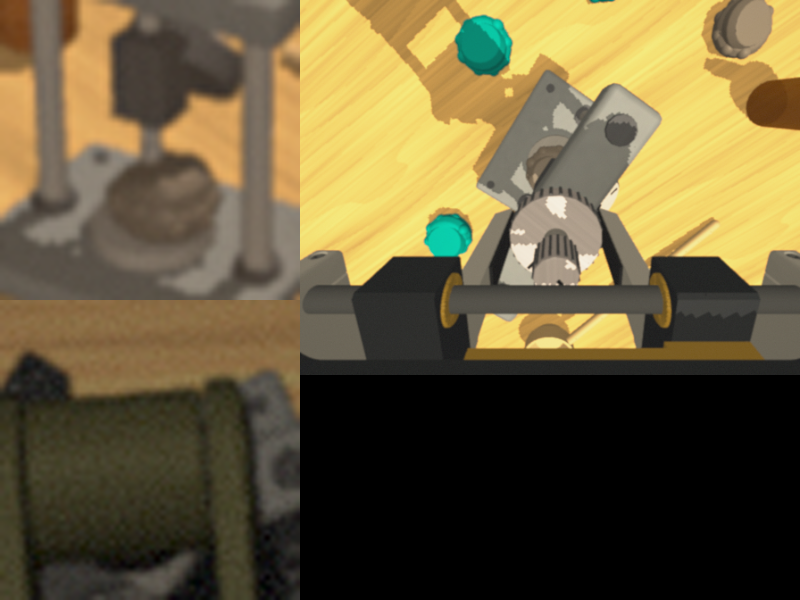

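The side crop shows the foot just above the stone. The arm hides the dial from the top camera, and the wrist camera is on the wrong side. I'll let go, swing the camera to the dial side, and regrip.

To row units: 0.002 m / 0.6 = 0.0033, -0.001 m / 0.6 = -0.0017, -56 degrees / 120 = -0.4667.

Emit:
{"fn": "arm_command", "kwargs": {
  "plan": [
    [0, 0, 0, 0],
    [-0.0017, 0.0033, 0, 0],
    [-0.0017, 0.0033, 0, 0],
    [-0.0017, 0.0033, 0, -0.0667],
    [-0.0017, 0.0033, 0, -0.1333],
    [-0.0017, 0.0033, 0, -0.2],
    [-0.0017, 0.0033, 0, -0.2667],
    [-0.0017, 0.0033, 0, -0.3333],
    [-0.0017, 0.0033, 0, -0.4],
    [-0.0017, 0.0033, 0, -0.4667]
  ],
  "gripper": 0.85
}}

```text
time_s: 6.5
ee_pos: [0.5174, 0.0716, 0.2524]
eef_rot: [2.258, 2.184, -0.0]
force: [-0.2, 0.5, 0.1]
grip_width: 0.0865
finger_force: 0.0
```

To row units: -32 degrees / 120 = -0.2667.

Emit:
{"fn": "arm_command", "kwargs": {
  "plan": [
    [0, 0, 0, -0.0667],
    [0, 0, 0, -0.1333],
    [0, 0, 0, -0.2],
    [0, 0, 0, -0.2667],
    [0, 0, 0, -0.2667],
    [0, 0, 0, -0.2667]
  ]
}}

```text
time_s: 7.1
ee_pos: [0.5173, 0.0716, 0.2524]
eef_rot: [2.765, 1.491, -0.0]
force: [-0.0, -0.6, 0.4]
grip_width: 0.0869
finger_force: 0.0
```

```bash
python3 - <<'E'
from h import *
o=ctrl.get_obs();print(o['joint_pos'][5],o['force'],o['moment'])
save('wrist','w4.png',(160,60,440,270),2.85)
E
```

```text
0.6494688951579259 [-0.01475455 -0.59516909  0.39709461] [-0.03775563  0.12103653  0.01788342]
```

View pics/w4.png

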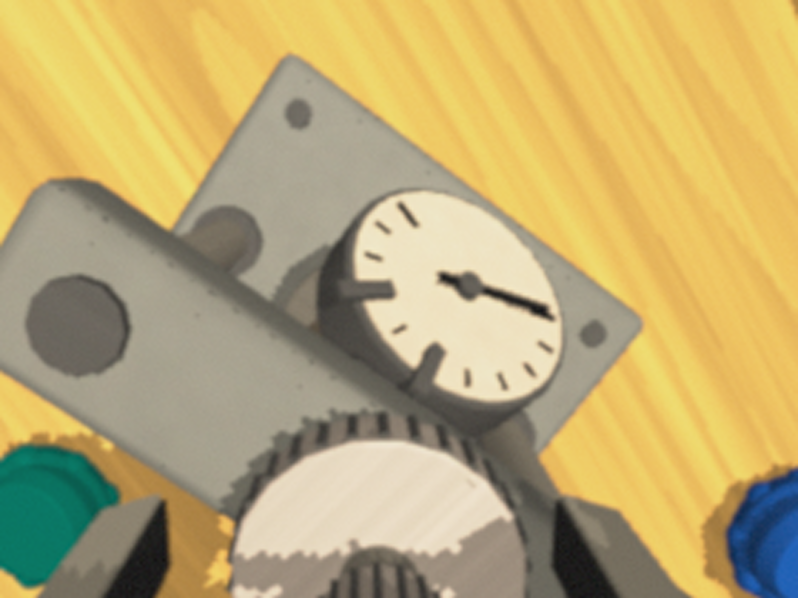

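The wrist crop shows the whole dial. The pivot is at (470,286) and the hand lies on the zero mark at (550,313). The tabs are at (430,365) and (365,290). I'll write a hand reader from the 3D dial model and test it here.

```bash
cat >> h.py <<'E'
import sys
A=np.array([.5175,.0715,0]);yaw=np.radians(21.1)
X=np.array([np.cos(yaw),np.sin(yaw),0]);Y=np.array([-np.sin(yaw),np.cos(yaw),0]);Z=np.array([0,0,1.])
N=np.cos(np.radians(40))*X+np.sin(np.radians(40))*Z;U=np.cross(N,Y)   # facing dial: right=Y, up=U
if U[2]<0: U=-U
def dirs(th,off): a=np.pi+off-th; return np.outer(np.cos(a),Y)+np.outer(np.sin(a),U)
def whiteblob(f,guess):
    h=cv2.cvtColor(f,cv2.COLOR_RGB2HSV);m=((h[:,:,1]<70)&(h[:,:,2]>170)).astype(np.uint8)
    m=cv2.morphologyEx(m,cv2.MORPH_CLOSE,np.ones((7,7),np.uint8));m=cv2.morphologyEx(m,cv2.MORPH_OPEN,np.ones((5,5),np.uint8))
    n,l,s,c=cv2.connectedComponentsWithStats(m);i=[k for k in range(1,n) if s[k,4]>800]
    k=min(i,key=lambda k:np.hypot(*(c[k]-guess)));cs,_=cv2.findContours((l==k).astype(np.uint8),0,2)
    return cv2.fitEllipse(cv2.convexHull(max(cs,key=cv2.contourArea)))
def pivot3(uv,o):
    M,K=wcam(o);d=M[:3,:3]@np.linalg.solve(K,[*uv,1]);p=M[:3,3]
    k=((A-p)@Y)/(d@Y);return p+k*d
def read(P,off=-.2,r=(.010,.025),save=None):
    o=ctrl.get_obs();f=ctrl.grab_frame('wrist');g=cv2.GaussianBlur(cv2.cvtColor(f,cv2.COLOR_RGB2GRAY),(3,3),0).astype(np.float32)
    if save: cv2.imwrite('pics/'+save,f[:,:,::-1])
    best=[];th=np.linspace(-.3,4.3,231);D=dirs(th,off)
    for du in range(-5,6):
        for dv in range(-5,6):
            v=0
            for rr in np.linspace(*r,12):
                uv=wproj(P+rr*D,o)+[du,dv];v=v+cv2.remap(g,uv[:,:1].astype(np.float32),uv[:,1:].astype(np.float32),1)[:,0]
            i=v.argmin();best.append((v[i]/12,th[i],du,dv))
    best.sort();return best[:3],o
E
python3 - <<'E'
from h import *
o=ctrl.get_obs();f=ctrl.grab_frame('wrist')
e=whiteblob(f,[325,160]);print(e)
P=pivot3((324.9,160.4),o);print('pivot',P,(P-A)@X)
c=lambda x,y:np.array([160+x/2.85,60+y/2.85])
M=[(550,313),(545,348),(530,370),(503,381),(468,377),(430,365),(400,328),(365,290),(373,257),(383,228),(407,213)]
M=[c(*m) for m in M]
# angle of every mark in dial plane by intersecting its ray with the plane
W,K=wcam(o)
for i,m in enumerate(M):
    d=W[:3,:3]@np.linalg.solve(K,[*m,1]);q=W[:3,3]+d*((P-W[:3,3])@N)/(d@N)-P
    print(.4*i,round((np.pi-np.arctan2(q@U,q@Y))%(2*np.pi),2),round(np.linalg.norm(q)*1000,1))
print(read(P)[0])
E
```

```text
((293.0461120605469, 143.3955078125), (74.89787292480469, 153.53750610351562), 129.646484375)
pivot [0.56882751 0.09130564 0.16862798] 0.05501615085246282
0.0 5.88 29.4
0.4 0.08 29.5
0.8 0.47 30.6
1.2000000000000002 0.85 31.5
1.6 1.23 32.2
2.0 1.59 34.9
2.4000000000000004 1.98 32.8
2.8000000000000003 2.36 37.2
3.2 2.7 32.4
3.6 3.08 31.1
4.0 3.48 28.9
[(np.float32(78.09204), np.float64(-0.3), 3, -4), (np.float32(78.42285), np.float64(-0.3), 4, -4), (np.float32(80.16659), np.float64(-0.3), 1, -5)]
```

Mark angles agree with the model: the slope is about 1, with zero 0.39 rad below level. I'll set the offset and test again.

```bash
sed -i 's/off=-.2,/off=.39,/; s/range(-5,6)/range(-4,5)/g' h.py; python3 - <<'E'
from h import *
P=np.array([.5688,.0913,.1686]);print(read(P)[0])
E
```

```text
[(np.float32(55.158936), np.float64(0.05999999999999994), 2, -1), (np.float32(55.39624), np.float64(0.03999999999999998), 1, -1), (np.float32(55.63078), np.float64(-5.551115123125783e-17), 2, 0)]
```

To row units: -10 degrees / 120 = -0.0833.

Emit:
{"fn": "arm_command", "kwargs": {
  "plan": [
    [0, 0, 0, 0],
    [0, 0, 0, 0],
    [0, 0, 0, 0],
    [0, 0, 0, 0],
    [0, 0, 0, -0.0417],
    [0, 0, 0, -0.0833],
    [0, 0, 0, -0.0833],
    [0, 0, 0, -0.0833]
  ],
  "gripper": 0.1,
  "force": 20
}}

```text
time_s: 8.1
ee_pos: [0.5199, 0.0697, 0.2525]
eef_rot: [2.883, 1.234, 0.007]
force: [25.2, -15.0, -8.9]
grip_width: 0.0595
finger_force: 20.0
```

```bash
cat > r.py <<'E'
from h import *
b,o=read(np.array([.5688,.0913,.1686]),save=sys.argv[1] if len(sys.argv)>1 else None)
print(round(o['time_s'],2),[tuple(np.round(x,2)) for x in b],'j6',o['joint_pos'][5].round(3),o['force'].round(1),o['moment'].round(2))
E
python3 r.py a1.png
```

```text
8.1 [(np.float64(56.92), np.float64(0.02), np.float64(3.0), np.float64(-1.0)), (np.float64(57.0), np.float64(-0.0), np.float64(2.0), np.float64(-1.0)), (np.float64(57.88), np.float64(-0.0), np.float64(1.0), np.float64(-1.0))] j6 0.828 [ 25.2 -15.   -8.9] [-2.43 -4.16 -0.14]
```

To row units: 0.0025 m / 0.6 = 0.0042, -0.002 m / 0.6 = -0.0033, -10 degrees / 120 = -0.0833.

Emit:
{"fn": "arm_command", "kwargs": {
  "plan": [
    [0.0017, -0.0017, 0, 0],
    [0.0033, -0.0025, 0, 0],
    [0.0042, -0.0033, 0, -0.0417],
    [0.0042, -0.0033, 0, -0.0833],
    [0.0042, -0.0033, 0, -0.0833],
    [0.0042, -0.0033, 0, -0.0833]
  ]
}}

```text
time_s: 8.75
ee_pos: [0.5201, 0.0696, 0.2524]
eef_rot: [2.983, 0.985, 0.001]
force: [3.7, -1.6, -2.8]
grip_width: 0.0597
finger_force: 20.0
```

```bash
python3 r.py a2.png
```

```text
8.75 [(np.float64(60.27), np.float64(-0.04), np.float64(4.0), np.float64(-1.0)), (np.float64(60.44), np.float64(-0.04), np.float64(3.0), np.float64(-1.0)), (np.float64(60.56), np.float64(0.1), np.float64(4.0), np.float64(-3.0))] j6 0.996 [ 3.7 -1.6 -2.8] [-0.34 -0.61 -0.15]
```

```bash
cat > r.py <<'E'
from h import *
j=ctrl.get_obs()['joint_pos'][5]
b,o=read(np.array([.5700,.0906,.1686-.004*(j-.66)]),save=sys.argv[1] if len(sys.argv)>1 else None)
print(round(o['time_s'],2),[tuple(np.round(x,2)) for x in b],'j6',o['joint_pos'][5].round(3),o['force'].round(1),o['moment'].round(2))
E
python3 r.py
```

```text
8.8 [(np.float64(59.88), np.float64(-0.0), np.float64(2.0), np.float64(-1.0)), (np.float64(60.51), np.float64(-0.04), np.float64(2.0), np.float64(0.0)), (np.float64(60.54), np.float64(-0.0), np.float64(3.0), np.float64(-1.0))] j6 0.996 [ 4.7 -2.1 -1.1] [-0.4  -0.68 -0.18]
```

To row units: -10 degrees / 120 = -0.0833.

Emit:
{"fn": "arm_command", "kwargs": {
  "plan": [
    [0, 0, 0, -0.0417],
    [0, 0, 0, -0.0833],
    [0, 0, 0, -0.0833],
    [0, 0, 0, -0.0833]
  ]
}}

```text
time_s: 9.25
ee_pos: [0.52, 0.0696, 0.2524]
eef_rot: [3.057, 0.723, 0.001]
force: [4.8, -2.1, -2.5]
grip_width: 0.0598
finger_force: 20.0
```

```bash
python3 r.py a3.png
```

```text
9.25 [(np.float64(58.82), np.float64(-0.02), np.float64(3.0), np.float64(-1.0)), (np.float64(59.07), np.float64(0.04), np.float64(3.0), np.float64(-2.0)), (np.float64(59.69), np.float64(-0.0), np.float64(2.0), np.float64(-1.0))] j6 1.17 [ 4.8 -2.1 -2.5] [-0.5  -0.77 -0.17]
```

To row units: -12 degrees / 120 = -0.1.

Emit:
{"fn": "arm_command", "kwargs": {
  "plan": [
    [0, 0, 0, -0.05],
    [0, 0, 0, -0.1],
    [0, 0, 0, -0.1],
    [0, 0, 0, -0.1]
  ]
}}

```text
time_s: 9.7
ee_pos: [0.52, 0.0697, 0.2524]
eef_rot: [3.116, 0.401, 0.001]
force: [5.1, -1.9, -1.7]
grip_width: 0.0594
finger_force: 20.0
```

```bash
python3 r.py a4.png
```

```text
9.7 [(np.float64(60.12), np.float64(-0.0), np.float64(4.0), np.float64(-2.0)), (np.float64(61.35), np.float64(0.06), np.float64(4.0), np.float64(-3.0)), (np.float64(61.4), np.float64(0.02), np.float64(3.0), np.float64(-2.0))] j6 1.378 [ 5.1 -1.9 -1.7] [-0.4  -0.77 -0.15]
```

To row units: -12 degrees / 120 = -0.1.

Emit:
{"fn": "arm_command", "kwargs": {
  "plan": [
    [0, 0, 0, -0.05],
    [0, 0, 0, -0.1],
    [0, 0, 0, -0.1],
    [0, 0, 0, -0.1]
  ]
}}

```text
time_s: 10.15
ee_pos: [0.52, 0.0697, 0.2524]
eef_rot: [-3.141, -0.075, -0.0]
force: [4.5, -0.2, -2.0]
grip_width: 0.0597
finger_force: 20.0
```

```bash
python3 r.py a5.png
```

```text
10.15 [(np.float64(58.21), np.float64(0.04), np.float64(4.0), np.float64(-3.0)), (np.float64(58.62), np.float64(-0.02), np.float64(4.0), np.float64(-2.0)), (np.float64(59.14), np.float64(0.02), np.float64(3.0), np.float64(-2.0))] j6 1.587 [ 4.5 -0.2 -2. ] [-0.31 -0.78 -0.24]
```

To row units: -12 degrees / 120 = -0.1.

Emit:
{"fn": "arm_command", "kwargs": {
  "plan": [
    [0, 0, 0, -0.05],
    [0, 0, 0, -0.1],
    [0, 0, 0, -0.1],
    [0, 0, 0, -0.1]
  ]
}}

```text
time_s: 10.6
ee_pos: [0.5199, 0.0698, 0.2524]
eef_rot: [-3.131, 0.254, -0.0]
force: [4.8, -1.4, -1.6]
grip_width: 0.0594
finger_force: 20.0
```

```bash
python3 r.py a6.png
```

```text
10.6 [(np.float64(58.09), np.float64(0.04), np.float64(4.0), np.float64(-3.0)), (np.float64(58.44), np.float64(0.08), np.float64(4.0), np.float64(-4.0)), (np.float64(59.87), np.float64(-0.02), np.float64(4.0), np.float64(-2.0))] j6 1.796 [ 4.8 -1.4 -1.6] [-0.21 -0.73 -0.15]
```

```bash
sed -i 's/range(-4,5)/range(-8,9)/g' h.py
```

```text
(no output)
```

To row units: -12 degrees / 120 = -0.1.

Emit:
{"fn": "arm_command", "kwargs": {
  "plan": [
    [0, 0, 0, -0.05],
    [0, 0, 0, -0.1],
    [0, 0, 0, -0.1],
    [0, 0, 0, -0.1]
  ]
}}

```text
time_s: 11.05
ee_pos: [0.52, 0.0698, 0.2524]
eef_rot: [-3.087, 0.58, -0.001]
force: [4.8, -0.6, -2.7]
grip_width: 0.0597
finger_force: 20.0
```

```bash
python3 r.py a7.png
```

```text
Traceback (most recent call last):
  File "r.py", line 3, in <module>
    b,o=read(np.array([.5700,.0906,.1686-.004*(j-.66)]),save=sys.argv[1] if len(sys.argv)>1 else None)
        ~~~~^^^^^^^^^^^^^^^^^^^^^^^^^^^^^^^^^^^^^^^^^^^^^^^^^^^^^^^^^^^^^^^^^^^^^^^^^^^^^^^^^^^^^^^^^^
  File "h.py", line 46, in read
    uv=wproj(P+rr*D,o)+[du,dv];v=v+cv2.remap(g,uv[:,:1].astype(np.float32),uv[:,1:].astype(np.float32),1)[:,0]
       ~~~~~^^^^^^^^^^
  File "h.py", line 22, in wproj
    M,K=wcam(o);q=(np.array(P)-M[:3,3])@M[:3,:3]@K.T;return q[:,:2]/q[:,2:]
        ~~~~^^^
  File "h.py", line 17, in wcam
    o=o or ctrl.get_obs();c=ctrl.calibration('wrist');M=np.eye(4);M[:3,:3]=Ro.from_rotvec(o['eef_rot']).as_matrix();M[:3,3]=o['ee_pos']
                            ~~~~~~~~~~~~~~~~^^^^^^^^^
ValueError: time passes only in moves, steps and waits
```

```bash
python3 - <<'E'
s=open('h.py').read()
i=s.index("    for du in range"); 
s=s[:i]+'''    B=np.stack([wproj(P+rr*D,o) for rr in np.linspace(*r,12)]).astype(np.float32)
    for du in range(-8,9):
        for dv in range(-8,9):
            v=cv2.remap(g,B[...,0]+du,B[...,1]+dv,1).mean(0);i=v.argmin();best.append((v[i],th[i],du,dv))
    best.sort();return best[:3],o
'''
open('h.py','w').write(s)
E
python3 r.py a7.png
```

```text
11.1 [(np.float64(59.84), np.float64(0.02), np.float64(6.0), np.float64(-6.0)), (np.float64(60.75), np.float64(0.08), np.float64(5.0), np.float64(-6.0)), (np.float64(60.88), np.float64(-0.02), np.float64(6.0), np.float64(-5.0))] j6 2.005 [ 5.1 -0.6 -1.4] [-0.1  -0.77 -0.13]
```

To row units: -12 degrees / 120 = -0.1.

Emit:
{"fn": "arm_command", "kwargs": {
  "plan": [
    [0, 0, 0, -0.05],
    [0, 0, 0, -0.1],
    [0, 0, 0, -0.1],
    [0, 0, 0, -0.1]
  ]
}}

```text
time_s: 11.55
ee_pos: [0.52, 0.0699, 0.2525]
eef_rot: [-3.01, 0.899, -0.001]
force: [6.6, 0.2, -2.3]
grip_width: 0.0593
finger_force: 20.0
```

```bash
python3 r.py a8.png
```

```text
11.55 [(np.float64(64.59), np.float64(0.02), np.float64(6.0), np.float64(-7.0)), (np.float64(64.89), np.float64(0.08), np.float64(5.0), np.float64(-7.0)), (np.float64(65.03), np.float64(0.06), np.float64(5.0), np.float64(-6.0))] j6 2.215 [ 6.6  0.2 -2.3] [ 0.01 -0.86 -0.21]
```

To row units: -12 degrees / 120 = -0.1.

Emit:
{"fn": "arm_command", "kwargs": {
  "plan": [
    [0, 0, 0, -0.05],
    [0, 0, 0, -0.1],
    [0, 0, 0, -0.1],
    [0, 0, 0, -0.1]
  ]
}}

```text
time_s: 12.0
ee_pos: [0.52, 0.07, 0.2524]
eef_rot: [-2.899, 1.209, -0.0]
force: [6.2, 0.8, -2.9]
grip_width: 0.0595
finger_force: 20.0
```

```bash
python3 - <<'E'
from h import *
s=ctrl.grab_frame('side')[:,:,::-1];w=ctrl.grab_frame('wrist')[:,:,::-1]
r=lambda f,x,y:cv2.resize(f[y:y+60,x:x+60],(360,360),interpolation=cv2.INTER_CUBIC)
cv2.imwrite('pics/c9.png',np.hstack([r(s,230,200),cv2.resize(w[60:270,160:440],(440,330))[:330].copy() if 0 else cv2.copyMakeBorder(cv2.resize(w[60:270,160:440],(440,330)),0,30,0,0,0)]))
E
python3 r.py
```

```text
12.1 [(np.float64(65.71), np.float64(-0.02), np.float64(6.0), np.float64(-8.0)), (np.float64(66.03), np.float64(0.06), np.float64(5.0), np.float64(-8.0)), (np.float64(66.55), np.float64(-0.04), np.float64(6.0), np.float64(-7.0))] j6 2.424 [ 6.3  0.5 -2.4] [ 0.07 -0.8  -0.18]
```

View pics/c9.png

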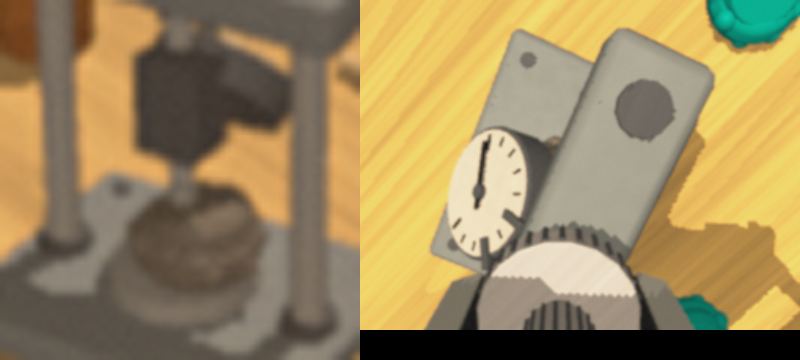

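The hand is still on its zero mark, with the foot very near the stone. J6 is near its limit, so I'll ratchet back.

To row units: 56 degrees / 120 = 0.4667.

Emit:
{"fn": "arm_command", "kwargs": {
  "plan": [
    [0, 0, 0, 0],
    [0, 0, 0, 0],
    [0, 0, 0, 0],
    [0, 0, 0, 0.0667],
    [0, 0, 0, 0.1333],
    [0, 0, 0, 0.2],
    [0, 0, 0, 0.2667],
    [0, 0, 0, 0.3333],
    [0, 0, 0, 0.4],
    [0, 0, 0, 0.4667]
  ],
  "gripper": 0.85
}}

```text
time_s: 13.15
ee_pos: [0.5197, 0.0698, 0.2525]
eef_rot: [-3.127, -0.297, 0.001]
force: [-0.4, -0.6, -0.0]
grip_width: 0.0869
finger_force: 0.0
```

To row units: 40 degrees / 120 = 0.3333.

Emit:
{"fn": "arm_command", "kwargs": {
  "plan": [
    [0, 0, 0, 0.0667],
    [0, 0, 0, 0.1333],
    [0, 0, 0, 0.2],
    [0, 0, 0, 0.2667],
    [0, 0, 0, 0.3333],
    [0, 0, 0, 0.3333],
    [0, 0, 0, 0.3333]
  ]
}}

```text
time_s: 13.85
ee_pos: [0.5198, 0.0698, 0.2525]
eef_rot: [-2.845, -1.333, 0.0]
force: [-0.5, -1.8, -0.1]
grip_width: 0.0871
finger_force: 0.0
```

To row units: -10 degrees / 120 = -0.0833.

Emit:
{"fn": "arm_command", "kwargs": {
  "plan": [
    [0, 0, 0, 0],
    [0, 0, 0, 0],
    [0, 0, 0, 0],
    [0, 0, 0, 0],
    [0, 0, 0, -0.0417],
    [0, 0, 0, -0.0833],
    [0, 0, 0, -0.0833],
    [0, 0, 0, -0.0833]
  ],
  "gripper": 0.1
}}

```text
time_s: 14.65
ee_pos: [0.52, 0.0696, 0.2525]
eef_rot: [2.947, 1.088, 0.001]
force: [3.6, -1.6, -1.6]
grip_width: 0.0595
finger_force: 20.0
```

```bash
sed -i 's/\.1686-.004\*(j-.66)/.1616-.004*(j-.8)/' r.py; python3 r.py b1.png
```

```text
14.65 [(np.float64(63.89), np.float64(0.3), np.float64(-1.0), np.float64(0.0)), (np.float64(64.13), np.float64(0.34), np.float64(-2.0), np.float64(-1.0)), (np.float64(64.16), np.float64(0.32), np.float64(0.0), np.float64(0.0))] j6 0.927 [ 3.6 -1.6 -1.6] [-0.36 -0.46 -0.2 ]
```

First touch reached with the hand at about 0.3 rad. I'll let it stand, release the wheel, and raise and swing the gripper for the knob.

Emit:
{"fn": "arm_command", "kwargs": {
  "plan": [
    [0, 0, 0, 0],
    [0, 0, 0, 0],
    [0, 0, 0, 0],
    [0, 0, 0, 0]
  ]
}}

```text
time_s: 15.1
ee_pos: [0.52, 0.0696, 0.2525]
eef_rot: [2.947, 1.087, 0.001]
force: [5.0, -2.9, -1.0]
grip_width: 0.0594
finger_force: 20.0
```

To row units: 0.031 m / 0.6 = 0.0517, 0.02 m / 0.6 = 0.0333.

Emit:
{"fn": "arm_command", "kwargs": {
  "plan": [
    [0, 0, 0, 0],
    [0, 0, 0, 0],
    [0, 0, 0, 0],
    [0, 0, 0, 0],
    [0, 0, 0, 0],
    [0, 0, 0, 0],
    [0, 0, 0.0167, 0],
    [0, 0, 0.0333, 0],
    [0, 0, 0.0517, 0],
    [0, 0, 0.0517, 0]
  ],
  "gripper": 0.85
}}

```text
time_s: 16.1
ee_pos: [0.5204, 0.0698, 0.2856]
eef_rot: [2.947, 1.085, 0.005]
force: [-0.9, 0.3, -0.9]
grip_width: 0.0868
finger_force: 0.0
```

```bash
python3 r.py b2.png; python3 - <<'E'
import cv2
f=cv2.imread('pics/b2.png');cv2.imwrite('pics/b2c.png',cv2.resize(f[60:340,160:440],None,fx=2.1,fy=2.1,interpolation=2))
E
```

```text
16.1 [(np.float64(68.73), np.float64(0.32), np.float64(2.0), np.float64(1.0)), (np.float64(68.73), np.float64(0.36), np.float64(1.0), np.float64(0.0)), (np.float64(68.79), np.float64(0.34), np.float64(0.0), np.float64(0.0))] j6 0.929 [-0.9  0.3 -0.9] [-0.04  0.1  -0.  ]
```

View pics/b2c.png

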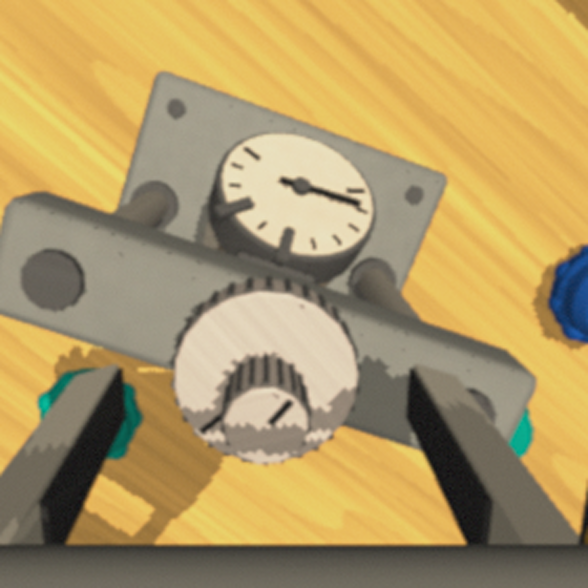

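The hand stands off its rest, just below the first small mark, at about 0.33 rad. The knob is centred between the fingers at (265,425). I'll swing back, then grip the knob.

To row units: 70 degrees / 120 = 0.5833.

Emit:
{"fn": "arm_command", "kwargs": {
  "plan": [
    [0, 0, 0, 0.0667],
    [0, 0, 0, 0.1333],
    [0, 0, 0, 0.2],
    [0, 0, 0, 0.2667],
    [0, 0, 0, 0.3333],
    [0, 0, 0, 0.4],
    [0, 0, 0, 0.4667],
    [0, 0, 0, 0.5333],
    [0, 0, 0, 0.5833],
    [0, 0, 0, 0.5833]
  ]
}}

```text
time_s: 17.15
ee_pos: [0.5197, 0.0697, 0.2831]
eef_rot: [-1.79, -2.581, 0.001]
force: [-0.2, 0.3, -0.5]
grip_width: 0.087
finger_force: 0.0
```

Emit:
{"fn": "arm_command", "kwargs": {
  "plan": [
    [0, 0, 0, 0],
    [0, 0, 0, 0],
    [0, 0, 0, 0],
    [0, 0, 0, 0],
    [0, 0, 0, 0],
    [0, 0, 0, 0],
    [0, 0, 0, 0],
    [0, 0, 0, 0],
    [0, 0, 0, 0],
    [0, 0, 0, 0]
  ],
  "gripper": -0.7,
  "force": 15
}}

```text
time_s: 18.15
ee_pos: [0.5201, 0.0699, 0.2835]
eef_rot: [1.792, 2.58, 0.001]
force: [4.4, 1.9, -1.4]
grip_width: 0.0234
finger_force: 15.0
```

To row units: -56 degrees / 120 = -0.4667.

Emit:
{"fn": "arm_command", "kwargs": {
  "plan": [
    [0, 0, 0, -0.0583],
    [0, 0, 0, -0.1167],
    [0, 0, 0, -0.175],
    [0, 0, 0, -0.2333],
    [0, 0, 0, -0.2917],
    [0, 0, 0, -0.35],
    [0, 0, 0, -0.4083],
    [0, 0, 0, -0.4667],
    [0, 0, 0, -0.4667],
    [0, 0, 0, -0.4667]
  ]
}}

```text
time_s: 19.15
ee_pos: [0.5202, 0.0698, 0.2835]
eef_rot: [2.794, 1.436, 0.002]
force: [5.7, 0.9, -0.8]
grip_width: 0.0234
finger_force: 15.0
```

```bash
sed -i 's/-.004\*(j-.8)/-.0004*(j+.3)/' r.py; python3 r.py d1.png
```

```text
19.15 [(np.float64(72.61), np.float64(0.86), np.float64(-1.0), np.float64(1.0)), (np.float64(72.67), np.float64(0.88), np.float64(0.0), np.float64(2.0)), (np.float64(73.04), np.float64(0.9), np.float64(-1.0), np.float64(0.0))] j6 0.685 [ 5.7  0.9 -0.8] [ 0.22 -0.87 -0.04]
```

To row units: -50 degrees / 120 = -0.4167.

Emit:
{"fn": "arm_command", "kwargs": {
  "plan": [
    [0, 0, 0, -0.0583],
    [0, 0, 0, -0.1167],
    [0, 0, 0, -0.175],
    [0, 0, 0, -0.2333],
    [0, 0, 0, -0.2917],
    [0, 0, 0, -0.35],
    [0, 0, 0, -0.4167],
    [0, 0, 0, -0.4167],
    [0, 0, 0, -0.4167]
  ]
}}

```text
time_s: 20.1
ee_pos: [0.5202, 0.0697, 0.2835]
eef_rot: [-3.139, -0.121, -0.002]
force: [4.7, 0.8, -1.0]
grip_width: 0.0236
finger_force: 15.0
```

```bash
python3 r.py d2.png
```

```text
20.1 [(np.float64(66.52), np.float64(1.44), np.float64(-1.0), np.float64(-4.0)), (np.float64(67.32), np.float64(1.4), np.float64(-2.0), np.float64(-4.0)), (np.float64(67.5), np.float64(1.46), np.float64(0.0), np.float64(-4.0))] j6 1.557 [ 4.7  0.8 -1. ] [ 0.19 -0.89 -0.08]
```

To row units: -42 degrees / 120 = -0.35.

Emit:
{"fn": "arm_command", "kwargs": {
  "plan": [
    [0, 0, 0, -0.0583],
    [0, 0, 0, -0.1167],
    [0, 0, 0, -0.175],
    [0, 0, 0, -0.2333],
    [0, 0, 0, -0.2917],
    [0, 0, 0, -0.35],
    [0, 0, 0, -0.35],
    [0, 0, 0, -0.35]
  ]
}}

```text
time_s: 20.95
ee_pos: [0.5202, 0.0697, 0.2835]
eef_rot: [-2.974, 1.012, -0.002]
force: [4.7, 0.2, -1.5]
grip_width: 0.0239
finger_force: 15.0
```

```bash
python3 r.py d3.png
```

```text
20.95 [(np.float64(65.98), np.float64(1.88), np.float64(2.0), np.float64(-6.0)), (np.float64(66.05), np.float64(1.92), np.float64(2.0), np.float64(-7.0)), (np.float64(66.61), np.float64(1.88), np.float64(1.0), np.float64(-7.0))] j6 2.29 [ 4.7  0.2 -1.5] [ 0.14 -0.82 -0.  ]
```

Hand at about 1.9 rad. I'll ratchet back once more.

To row units: 48 degrees / 120 = 0.4.

Emit:
{"fn": "arm_command", "kwargs": {
  "plan": [
    [0, 0, 0, 0],
    [0, 0, 0, 0],
    [0, 0, 0, 0],
    [0, 0, 0, 0],
    [0, 0, 0, 0.0667],
    [0, 0, 0, 0.1333],
    [0, 0, 0, 0.2],
    [0, 0, 0, 0.2667],
    [0, 0, 0, 0.3333],
    [0, 0, 0, 0.4]
  ],
  "gripper": 0.1
}}

```text
time_s: 22.0
ee_pos: [0.5198, 0.0697, 0.2834]
eef_rot: [3.128, 0.294, -0.0]
force: [0.7, -0.0, -0.3]
grip_width: 0.0514
finger_force: 0.0
```

To row units: 32 degrees / 120 = 0.2667.

Emit:
{"fn": "arm_command", "kwargs": {
  "plan": [
    [0, 0, 0, 0.0667],
    [0, 0, 0, 0.1333],
    [0, 0, 0, 0.2],
    [0, 0, 0, 0.2667],
    [0, 0, 0, 0.2667],
    [0, 0, 0, 0.2667]
  ]
}}

```text
time_s: 22.6
ee_pos: [0.5198, 0.0697, 0.2835]
eef_rot: [-2.931, -1.131, 0.0]
force: [0.0, 0.5, 0.3]
grip_width: 0.0521
finger_force: 0.0
```

```bash
python3 r.py d4.png
```

```text
22.6 [(np.float64(72.43), np.float64(1.94), np.float64(1.0), np.float64(-5.0)), (np.float64(73.01), np.float64(1.9), np.float64(0.0), np.float64(-5.0)), (np.float64(73.48), np.float64(1.94), np.float64(1.0), np.float64(-6.0))] j6 0.898 [0.  0.5 0.3] [-0.05  0.14  0.03]
```

To row units: -20 degrees / 120 = -0.1667.

Emit:
{"fn": "arm_command", "kwargs": {
  "plan": [
    [0, 0, 0, 0],
    [0, 0, 0, 0],
    [0, 0, 0, 0],
    [0, 0, 0, 0],
    [0, 0, 0, 0],
    [0, 0, 0, 0],
    [0, 0, 0, -0.0583],
    [0, 0, 0, -0.1167],
    [0, 0, 0, -0.1667],
    [0, 0, 0, -0.1667]
  ],
  "gripper": -0.7
}}

```text
time_s: 23.65
ee_pos: [0.5199, 0.0697, 0.2835]
eef_rot: [3.082, 0.608, 0.0]
force: [1.8, -1.5, -1.0]
grip_width: 0.0236
finger_force: 15.0
```

```bash
python3 r.py d5.png
```

```text
23.65 [(np.float64(72.83), np.float64(2.16), np.float64(3.0), np.float64(-5.0)), (np.float64(72.88), np.float64(2.18), np.float64(3.0), np.float64(-4.0)), (np.float64(73.04), np.float64(2.2), np.float64(4.0), np.float64(-6.0))] j6 1.245 [ 1.8 -1.5 -1. ] [-0.28 -0.18  0.03]
```

Another 18° should bring it to about 2.4. Then I'll let go and rise clear.

To row units: -18 degrees / 120 = -0.15.

Emit:
{"fn": "arm_command", "kwargs": {
  "plan": [
    [0, 0, 0, -0.05],
    [0, 0, 0, -0.1],
    [0, 0, 0, -0.15],
    [0, 0, 0, -0.15],
    [0, 0, 0, -0.15]
  ]
}}

```text
time_s: 24.2
ee_pos: [0.5199, 0.0698, 0.2835]
eef_rot: [-3.139, -0.129, -0.0]
force: [1.9, -0.1, 0.5]
grip_width: 0.0241
finger_force: 15.0
```

```bash
python3 r.py d6.png
```

```text
24.2 [(np.float64(69.22), np.float64(2.38), np.float64(5.0), np.float64(-6.0)), (np.float64(69.4), np.float64(2.34), np.float64(4.0), np.float64(-6.0)), (np.float64(69.9), np.float64(2.38), np.float64(5.0), np.float64(-7.0))] j6 1.552 [ 1.9 -0.1  0.5] [-0.15 -0.15 -0.01]
```

To row units: 0.08 m / 0.6 = 0.1333, 0.05 m / 0.6 = 0.0833.

Emit:
{"fn": "arm_command", "kwargs": {
  "plan": [
    [0, 0, 0, 0],
    [0, 0, 0, 0],
    [0, 0, 0, 0],
    [0, 0, 0, 0],
    [0, 0, 0, 0],
    [0, 0, 0.0333, 0],
    [0, 0, 0.0833, 0],
    [0, 0, 0.1333, 0],
    [0, 0, 0.1333, 0],
    [0, 0, 0.1333, 0]
  ],
  "gripper": 0.5
}}

```text
time_s: 25.25
ee_pos: [0.5198, 0.0698, 0.3633]
eef_rot: [-3.139, -0.122, -0.0]
force: [1.2, -0.0, -0.1]
grip_width: 0.0707
finger_force: 0.0
```

```bash
python3 r.py d7.png; python3 - <<'E'
import cv2
f=cv2.imread('pics/d7.png');cv2.imwrite('pics/d7c.png',cv2.resize(f[40:240,180:440],None,fx=3,fy=3,interpolation=2))
E
```

```text
25.25 [(np.float64(88.67), np.float64(2.38), np.float64(5.0), np.float64(-8.0)), (np.float64(88.85), np.float64(2.34), np.float64(4.0), np.float64(-7.0)), (np.float64(89.05), np.float64(2.4), np.float64(5.0), np.float64(-7.0))] j6 1.557 [ 1.2 -0.  -0.1] [-0.02  0.11 -0.03]
```

View pics/d7c.png

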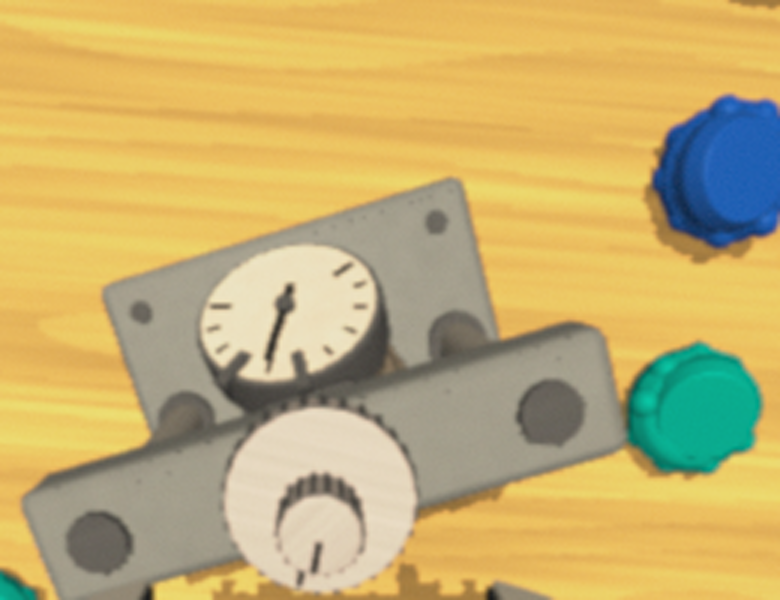

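The hand, with its tip at (268,370), points midway between the tabs at (235,365) and (300,360). The gripper is clear, so I'm handing in.

```bash
python3 -c "
from plant import ctrl
print(ctrl.hand_in())"
```

```text
the job is handed in; nothing more can be done
None
```

The stone is under its seating preload: the hand read about 0.33 rad at first touch with the wheel and about 2.4 rad after the knob, midway between the limit tabs. The gripper is clear and the job was handed in at about 25 s; no verdict was returned.

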